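# Tip two crates, push the stamped one to the dispatch line

### The arm

A 6-joint arm with a two-finger parallel gripper is mounted at the origin on the work surface. World frame = base frame: x ahead of the robot, y to its left, z up, the work surface at z = 0. Lengths are in m, angles in rad, forces in N, time in s.
With the tool pointing down it reaches from about 0.35 to 0.85 m from the base axis. Payload 8.1 kg.
Tool frame: the origin (TCP) lies at the centre of the arm's flange, where the gripper is bolted on; the fingertips stand 186 mm ahead of it and the grasp point (between the pads) lies 167 mm ahead of it; z points along the fingers, y is the line along which they close (so a half turn about z gives the same grasp; the last joint's range is limited). The gripper opens to 93 mm and grips with 3 to 60 N. Pads are 15 mm wide; open, the fingers measure 128 mm over their backs; the gripper's body (75 mm by 188 mm) begins 65 mm behind the grasp point.
Start: joints at [1.066, 0.13, 1.488, -0, 1.523, -0.085], TCP at [0.245, 0.548, 0.405] pointing down, gripper open.
Joint ranges: [-2.96, 2.96], [-0.89, 2.26], [0.02, 2.5], [-1.34, 4.48], [0, 2.73], [-2.66, 2.66]. Speed limits (rad/s): [2.39, 2.39, 2.79, 3.14, 3.14, 3.14].

### API

Orientations are given as a rotation vector (axis times angle).
In Python, from plant import robot gives the robot as it stands.
- The arm moves only by the tool apply_moves, never from a script. Its argument "series" is a list of rows, each a list of 2 entries, a list of its own where there are three numbers: the shift along the tool's x, y, z in mm, then the turn, a rotation vector about the tool's x, y, z in rad. A call has 1 to 12 rows; each row shifts and turns the commanded pose from where the row before left it, along the tool's axes as they then stand; what a row does not reach is not made up. A row lasts 1/12 s, in which the tool goes at most 41.7 mm and 7.16 degrees, less where a joint would pass 70% of its speed; a pose out of reach is approached as far as the arm can. A call is refused whole if a number of a shift passes 41.7 or a number of a turn 0.125, either way. A call with a gripper value outside its range is refused whole. "claw" is the opening, from 0 (shut) to 1 (fully open), set as the call begins (left out, the last holds). The fingers move at their own pace and stop on an object; "newtons" is the grip in N (left out, the last holds). Time passes only in rows, so rows that do not move let the fingers close. It gives the time, the measured TCP pose, the force, the opening and the grip force at its end, in the units of the state.
- robot.read_state(): the state, without advancing time (a new reading comes with each control period).
- robot.read_camera(name): name is "side" or "top" or "wrist"; returns (picture, depth): 400x640x3 uint8, blue, green, red; 400x640 float32, m along the optical axis (not along the pixel's ray), 0 where there is no reading.
- robot.calibration(name): a dict with "fx", "fy", "cx", "cy" (pixels), "extrinsics" (4x4, takes a point from world to camera coordinates). Camera axes: x right, y down, z forward; pixel columns grow to the right and rows downward; lengths in m; the calibration is good to about 2 mm. A picture is of the moment at which its call begins: read the wrist's pose just before it. calibration takes no time and is no camera call; for the wrist camera it gives the pose at the moment of the call.
- robot.close_job(): hands the job in; it is judged then, once.
The state is a dict: "t": time; "q": joint angles; "dq": joint speeds; "joint_torque": joint torques, N m; "tool_pos": TCP position; "orientation": TCP orientation; "force": force on the tool from outside, world axes, zero at the start; "wrist_torque": the same for the moment, N m; "opening": finger opening in m; "gripper_force": force on a finger pad.
Only numpy, scipy, OpenCV 4.12 (cv2) and the standard library are available. Lean on these libraries where they do the work, as an engineer would, in place of code of your own. Each camera call takes 0.05 s, during which the arm holds its last target. There are 200 camera calls.

### The job

Two small plywood crates stand on the bench; one of them has a round stamp underneath. Tip both over onto their sides with the fingertips so that their undersides can be seen, then push the stamped one, still lying on its side, along the table until it lies over the dark dispatch tape, about half on either side of it. Do not pick the crates up, do not move the other one to the tape, and leave everything else on the bench undisturbed.

Things in the scene. Friction and masses are not known exactly. Their poses are not given: they have to be found in the camera images.
- crate_a: one of two outwardly identical small plywood crates, open-topped and empty; just one of the two is stamped underneath. 100 x 100 mm, 130 mm tall, walls 6 mm, inner floor 21 mm up; 330 to 550 g, centre of mass about 34 mm above its bottom. Two 12 mm steel skids along x under its left and right sides. Origin: centre of its bottom; its z points to the open top, x away from the robot at the start
- crate_b: the other crate, built just alike. Friction on the table 0.54 to 0.72: pushed near the rim with a rising motion that follows the wall, a crate tips about its opposite bottom edge (a level push just slides it, as the fingertips hold the wall down) and past 56 degrees topples by itself; it then lies 100 mm high. Any way round will do: the underside ends up facing where the push came from
- stamp (a point): centre of the round stamp (a dark inked ring 72 mm across with a bar through it) on the underside of whichever crate has it
- stamped_mid (a point): middle of whichever crate has the stamp: on its centre axis, 65 mm from its bottom and 50 mm from each outer wall face
- crate_a_mid (a point): middle of crate_a: on its centre axis, 65 mm from its bottom and 50 mm from each outer wall face
- crate_b_mid (a point): middle of crate_b: on its centre axis, 65 mm from its bottom and 50 mm from each outer wall face
- line: the dispatch line: a straight dark tape stuck flat on the table beyond both crates, 30 mm wide (own x) and 900 mm long (own y), across the way ahead. Origin: its centre, on the table; x points away from the robot, square to the tape
- cone_brown: brown thread cone: 72 mm wide white foot, 132 mm tall, 160 g; stands well out to the side of the left-hand crate. A bystander, loose; origin: centre of its underside
- cone_grey: grey thread cone: 72 mm wide white foot, 132 mm tall, 160 g; stands well out to the side of the right-hand crate. A bystander, loose; origin: centre of its underside
- beaker: small clear beaker, 64 mm across, 75 mm tall, 90 g; stands off the near outer corner of the left-hand crate. A bystander, loose; origin: centre of its underside
- pin_box: clear plastic pin box 65 x 100 x 26 mm; lies off the near outer corner of the right-hand crate. A bystander, loose; origin: centre of its underside
- weight: turned steel weight with a knob, 56 mm across, 36 mm tall, 350 g; stands on the robot's side of the crates, about midway between them. A bystander, loose; origin: centre of its underside
- loupe: folding linen tester (small magnifier on a dark metal frame), 34 x 34 x 36 mm; stands just right of the weight. A bystander, loose; origin: centre of its underside
There are look-alikes about, which are no part of the job. What is shaped like the crate_a but red is not meant.

How it is judged:
By the outcome, as a careful person would: the job done as asked, in the order asked, and still so for the second after the job is handed in, with the robot touching nothing.
It also fails if it takes over 72 s, if anything falls off the work surface, if the arm or the gripper's body presses on something with over 40 N, if the wrist force passes 120 N, or if a joint passes its speed limit or range.

## Working session

There is one attempt and no reset: what is moved stays moved. The work goes in short steps, Python scripts to look and compute and a tool call to move; the robot and the scene stay as the last step left them, time stands still between calls to the robot, and variables do not carry over. Pictures are saved under pics/ and viewed, at most 10 in all, crops included, and the job is handed in when it is done.

Besides the shell and the picture viewer there is one more tool, called after ">>>" as name(argument=value, ...), one argument or row to a line, values as JSON. apply_moves: Moves the arm, as the interface text tells. Its arguments: {"type":"object","properties":{"series":{"type":"array"},"claw":{"type":"number"},"newtons":{"type":"number"}},"required":["series"]}

```bash
ls; mkdir -p pics; python3 - <<'E'
from plant import robot
import cv2,numpy as np
print(robot.read_state())
ims=[]
for n in("top","side"):
    p,d=robot.read_camera(n); np.savez(f"{n}0.npz",p=p,d=d); ims.append(p)
    c=robot.calibration(n);print(n,c)
    cv2.imwrite(f"pics/{n}0.png",p)
E
```

```text
pics
{'t': 0.0, 'q': array([ 1.06561033e+00,  1.31145707e-01,  1.48926314e+00,  9.87801895e-06,
        1.52297603e+00, -8.53651230e-02]), 'dq': array([-0.00072382, -0.0002213 ,  0.00030032, -0.00011969, -0.00028884,
        0.00029444]), 'joint_torque': array([-1.41508858e-04, -5.59850514e+01, -4.91757202e+01,  7.67656881e-02,
        3.59041651e-02, -1.57533818e-04]), 'tool_pos': array([0.24440904, 0.54772059, 0.40370523]), 'orientation': array([-6.54510752e-01, -3.07211277e+00,  2.68841617e-03]), 'force': array([ 0.45878796,  0.42851229, -0.5387044 ]), 'wrist_torque': array([-0.06197022, -0.03694349, -0.03602066]), 'gripper_force': 0.0, 'opening': 0.0928642868731837}
top {'fx': 485.72351125337394, 'fy': 485.72351125337394, 'cx': 316.35288452028453, 'cy': 199.3951852012816, 'extrinsics': array([[-0.01693809, -0.99984362, -0.00508203,  0.01181689],
       [-0.99741507,  0.01725149, -0.06975367,  0.50069956],
       [ 0.06983043,  0.0038874 , -0.9975513 ,  1.54209306],
       [ 0.        ,  0.        ,  0.        ,  1.        ]])}
side {'fx': 362.01593773123994, 'fy': 362.01593773123994, 'cx': 319.659338344903, 'cy': 195.86465409110818, 'extrinsics': array([[ 0.72429866, -0.68939761,  0.01106335, -0.3910898 ],
       [-0.37674828, -0.40915795, -0.83105385,  0.25076365],
       [ 0.57745319,  0.59776309, -0.55608192,  0.8974957 ],
       [ 0.        ,  0.        ,  0.        ,  1.        ]])}
```

View pics/top0.png

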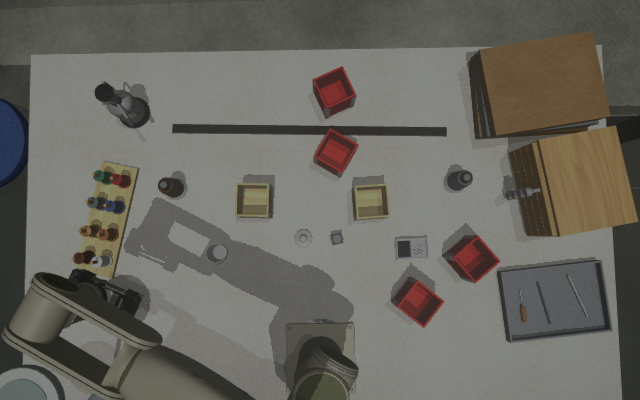

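View pics/side0.png

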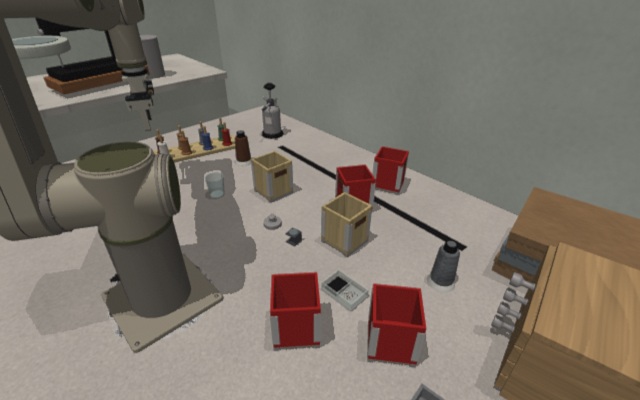

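The top view shows plywood crates at (253,200) and (371,201). The red look-alikes at (335,91), (335,151), (471,258) and (418,302) are not meant. The tape runs from (173,128) to (446,131). The weight is at (303,237), the loupe at (337,238), the beaker at (217,252), the pin box at (411,247), and the cones at (171,186) and (460,179). Next I'll measure positions and confirm with one enlarged crop.

```bash
cat > h.py <<'E'
import numpy as np,cv2
from plant import robot
def world(n,uv,z,c=None):
    c=c or robot.calibration(n);E=c["extrinsics"];R=E[:3,:3];t=E[:3,3]
    o=-R.T@t;d=R.T@np.array([(uv[0]-c["cx"])/c["fx"],(uv[1]-c["cy"])/c["fy"],1.])
    return o+d*(z-o[2])/d[2]
def cloud(n,d):
    c=robot.calibration(n);E=c["extrinsics"];v,u=np.indices(d.shape)
    P=np.stack([(u-c["cx"])/c["fx"]*d,(v-c["cy"])/c["fy"]*d,d],-1)
    return (P-E[:3,3])@E[:3,:3]
E
python3 - <<'E'
from h import *
f=np.load("top0.npz");p,d=f["p"],f["d"];W=cloud("top",d);hsv=cv2.cvtColor(p,cv2.COLOR_BGR2HSV)
def rim(m,name):
    k=m&(W[...,2]>.118)&(W[...,2]<.14)
    n,l,s,c=cv2.connectedComponentsWithStats(k.astype(np.uint8))
    for i in range(1,n):
        if s[i,4]<60: continue
        v,u=np.nonzero(l==i); xy=W[v,u,:2].astype(np.float32)
        r=cv2.minAreaRect(xy*1000)
        print(name,s[i],"px",c[i].round(),"mm",np.round(r[0]),np.round(r[1]),round(r[2],1),"z",W[v,u,2].mean().round(3))
H,S,V=cv2.split(hsv)
reg=np.zeros(H.shape,bool);reg[60:330,140:510]=1
rim((H>15)&(H<35)&(S>40)&reg,"ply")
rim(((H<10)|(H>170))&(S>120)&reg,"red")
for nm,uv,z in [("lineL",(173,128),0),("lineR",(446,131),0),("weight",(303,237),.036),("loupe",(337,238),.036),("beaker",(217,252),.04),("pin",(411,247),.026),("brown",(171,186),.06),("grey",(460,179),.06)]:
    print(nm,world("top",uv,z).round(3))
dark=(V<70)&(abs(W[...,2])<.01)&reg; dark[:110]=0;dark[145:]=0
v,u=np.nonzero(dark);pp=np.array([world("top",a,0)[:2] for a in zip(u,v)],np.float32)*1000
print("line",cv2.minAreaRect(pp))
cv2.imwrite("pics/crop0.png",cv2.resize(p[110:270,150:480],None,fx=2.4,fy=2.4,interpolation=cv2.INTER_CUBIC))
E
```

```text
ply [483  87   9  32  65] px [487. 103.] mm [ 777. -516.] [101.   6.] 7.7 z 0.128
ply [235 183  35  35 299] px [251. 199.] mm [496. 196.] [101. 101.] 87.5 z 0.129
ply [354 184  37  35 283] px [372. 201.] mm [ 485. -163.] [100. 100.] 3.2 z 0.129
red [313  66  43  43 273] px [334.  88.] mm [833. -56.] [102. 101.] 23.0 z 0.128
red [314 128  44  45 266] px [335. 150.] mm [640. -58.] [100. 101.] 59.2 z 0.129
red [453 236  47  47 294] px [475. 259.] mm [ 309. -466.] [101. 102.] 39.2 z 0.129
red [397 280  47  48 261] px [420. 303.] mm [ 182. -297.] [100.  99.] 50.1 z 0.129
lineL [0.745 0.47  0.   ]
lineR [ 0.719 -0.425  0.   ]
weight [0.381 0.047 0.036]
loupe [ 0.376 -0.06   0.036]
beaker [0.339 0.318 0.04 ]
pin [ 0.344 -0.294  0.026]
brown [0.548 0.458 0.06 ]
grey [ 0.554 -0.447  0.06 ]
line ((759.5653076171875, -26.7325439453125), (1210.4302978515625, 92.13191223144531), 87.86214447021484)
```

View pics/crop0.png

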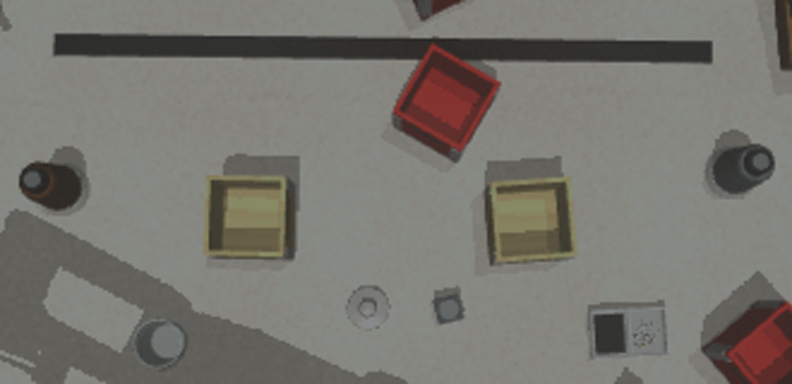

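Measured positions: the left crate is at (496,196) mm with yaw about -2.5°, and the right crate at (485,-163) mm with yaw about +3.2°. Both rims measure 100x100 mm at z = 129 mm, which matches the given sizes. A red look-alike has a corner at about (657,-126), so it blocks the right crate's way ahead. I'll tip the left crate forward and the right crate sideways, away from the red one.

>>> apply_moves(
  series=[
    [[0,0,0],[0,0,-0.094]],
    [[0,0,0],[0,0,-0.094]],
    [[0,0,0],[0,0,-0.094]],
    [[0,0,0],[0,0,-0.094]],
    [[-18,-34,0],[0,0,0]],
    [[-18,-34,0],[0,0,0]],
    [[-18,-34,0],[0,0,0]],
    [[-18,-34,0],[0,0,0]],
    [[-18,-34,0],[0,0,0]],
    [[-18,-34,0],[0,0,0]],
    [[-18,-34,0],[0,0,0]],
    [[-18,-34,0],[0,0,0]],
  ],
  claw=0.5,
)

```text
t: 1.1
tool_pos: [0.3766, 0.2681, 0.4044]
orientation: [-0.068, -3.141, 0.0]
force: [0.2, -0.5, 0.8]
opening: 0.0464
gripper_force: 0.0
```

>>> apply_moves(
  series=[
    [[-12,-22,0],[0,0,0]],
    [[-12,-22,0],[0,0,0]],
    [[-11,-23,0],[0,0,0]],
    [[0,0,20],[0,0,0]],
    [[0,0,20],[0,0,0]],
    [[0,0,20],[0,0,0]],
    [[0,0,20],[0,0,0]],
    [[0,0,20],[0,0,0]],
    [[0,0,8],[0,0,0]],
    [[0,0,0],[0,0,0]],
    [[0,0,0],[0,0,0]],
    [[0,0,0],[0,0,0]],
  ],
)

```text
t: 2.1
tool_pos: [0.409, 0.2016, 0.2981]
orientation: [0.069, 3.139, 0.001]
force: [-0.1, -0.5, 0.8]
opening: 0.0464
gripper_force: 0.0
```

>>> apply_moves(
  series=[
    [[-8,0,0],[0,0,0]],
    [[-8,0,0],[0,0,0]],
    [[-6,0,0],[0,0,0]],
    [[-3,0,0],[0,0,0]],
    [[-2,0,0],[0,0,0]],
    [[-2,0,0],[0,0,0]],
    [[-1,0,0],[0,0,0]],
    [[0,0,0],[0,0,0]],
  ],
)

```text
t: 2.77
tool_pos: [0.4383, 0.2001, 0.2966]
orientation: [-0.069, -3.14, 0.0]
force: [-2.2, 0.5, 1.2]
opening: 0.0464
gripper_force: 1.2
```

>>> apply_moves(
  series=[
    [[-10,0,-8.3],[0,0,0]],
    [[-10.7,0,-7.4],[0,0,0]],
    [[-11.4,0,-6.4],[0,0,0]],
    [[-11.8,0,-5.4],[0,0,0]],
    [[-12.3,0,-4.4],[0,0,0]],
    [[-12.6,0,-3.2],[0,0,0]],
    [[-12.9,0,-2.2],[0,0,0]],
    [[-13,0,-1],[0,0,0]],
    [[-13,0,0],[0,0,0]],
    [[-13,0,1.2],[0,0,0]],
    [[-12.8,0,2.4],[0,0,0]],
    [[-12.6,0,3.5],[0,0,0]],
  ],
)

```text
t: 3.77
tool_pos: [0.5851, 0.1937, 0.3281]
orientation: [0.069, 3.14, 0.0]
force: [0.3, -0.4, -0.3]
opening: 0.0465
gripper_force: 0.0
```

>>> apply_moves(
  series=[
    [[0,0,0],[0,0,0]],
    [[0,0,-30],[0,0,0]],
    [[0,0,-30],[0,0,0]],
    [[0,0,-20],[0,0,0]],
    [[0,0,0],[0,0,0]],
  ],
)

```text
t: 4.18
tool_pos: [0.585, 0.1941, 0.4142]
orientation: [0.068, 3.133, 0.003]
force: [0.7, -0.2, 1.9]
opening: 0.0467
gripper_force: 0.0
```

```bash
python3 - <<'E'
from h import *
p,d=robot.read_camera("side");q,e=robot.read_camera("top")
np.savez("t1.npz",p=q,d=e)
a=cv2.resize(p[110:270,190:430],(480,320));b=cv2.resize(q[90:250,160:400],(480,320))
cv2.imwrite("pics/t1.png",np.vstack([a,b])[:600])
E
```

```text
(no output)
```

View pics/t1.png

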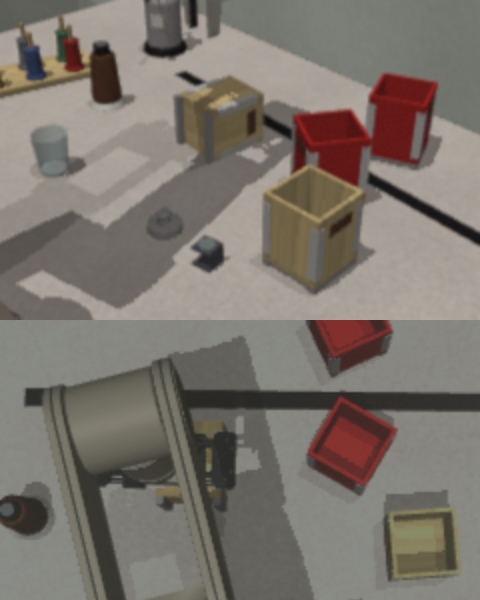

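The left crate lies on its side at about (220,115) in the upper half, with its underside towards the robot. That underside looks plain at this resolution. Now the right crate.

>>> apply_moves(
  series=[
    [[0,0,0],[0,0,0.1226]],
    [[0,0,0],[0,0,0.1226]],
    [[0,0,0],[0,0,0.1226]],
    [[0,0,0],[0,0,0.1226]],
    [[0,0,0],[0,0,0.1226]],
    [[0,0,0],[0,0,0.1226]],
    [[0,0,0],[0,0,0.1226]],
    [[0,0,0],[0,0,0.1226]],
    [[0,0,0],[0,0,0.1226]],
    [[0,0,0],[0,0,0.1226]],
    [[0,0,0],[0,0,0.1226]],
    [[0,0,0],[0,0,0.1226]],
  ],
)

```text
t: 5.28
tool_pos: [0.5837, 0.1937, 0.4055]
orientation: [-2.164, -2.275, 0.005]
force: [-0.3, 0.6, 0.3]
opening: 0.0464
gripper_force: 0.0
```

>>> apply_moves(
  series=[
    [[-33,-15,0],[0,0,0]],
    [[-33,-15,0],[0,0,0]],
    [[-33,-15,0],[0,0,0]],
    [[-33,-15,0],[0,0,0]],
    [[-33,-15,0],[0,0,0]],
    [[-33,-15,0],[0,0,0]],
    [[-33,-15,0],[0,0,0]],
    [[-33,-15,0],[0,0,0]],
    [[0,0,0],[0,0,0]],
    [[0,0,0],[0,0,0]],
  ],
)

```text
t: 6.12
tool_pos: [0.4783, -0.0779, 0.4062]
orientation: [-2.161, -2.277, 0.002]
force: [0.1, 0.7, 0.5]
opening: 0.0463
gripper_force: 0.0
```

>>> apply_moves(
  series=[
    [[0,0,20],[0,0,0]],
    [[0,0,20],[0,0,0]],
    [[0,0,20],[0,0,0]],
    [[0,0,20],[0,0,0]],
    [[0,0,20],[0,0,0]],
    [[0,0,9],[0,0,0]],
    [[0,0,0],[0,0,0]],
    [[-8,2,0],[0,0,0]],
    [[-8,0,0],[0,0,0]],
    [[-4,0,0],[0,0,0]],
    [[0,0,0],[0,0,0]],
    [[0,0,0],[0,0,0]],
  ],
)

```text
t: 7.12
tool_pos: [0.4828, -0.0971, 0.2999]
orientation: [2.159, 2.28, 0.001]
force: [-0.9, 0.2, 0.1]
opening: 0.0466
gripper_force: 0.0
```

>>> apply_moves(
  series=[
    [[-2,0,0],[0,0,0]],
    [[-2,0,0],[0,0,0]],
    [[-2,0,0],[0,0,0]],
    [[-1,0,0],[0,0,0]],
    [[0,0,0],[0,0,0]],
  ],
)

```text
t: 7.53
tool_pos: [0.4829, -0.1034, 0.299]
orientation: [-2.158, -2.282, -0.001]
force: [1.2, 2.5, 0.1]
opening: 0.0467
gripper_force: 1.0
```

Contact, at a tip height of about 113 mm. Same arc again.

>>> apply_moves(
  series=[
    [[-10.2,0,-8.3],[0,0,0]],
    [[-10.8,0,-7.4],[0,0,0]],
    [[-11.5,0,-6.4],[0,0,0]],
    [[-12,0,-5.4],[0,0,0]],
    [[-12.4,0,-4.4],[0,0,0]],
    [[-12.7,0,-3.2],[0,0,0]],
    [[-13,0,-2.2],[0,0,0]],
    [[-13,0,-1],[0,0,0]],
    [[-13,0,0],[0,0,0]],
    [[-13,0,1.2],[0,0,0]],
    [[-12.8,0,2.4],[0,0,0]],
    [[-12.6,0,3.5],[0,0,0]],
  ],
)

```text
t: 8.53
tool_pos: [0.4911, -0.2516, 0.3298]
orientation: [2.159, 2.282, -0.0]
force: [0.8, -0.3, -0.0]
opening: 0.0465
gripper_force: 0.0
```

>>> apply_moves(
  series=[
    [[0,0,0],[0,0,0]],
    [[0,0,-30],[0,0,0]],
    [[0,0,-30],[0,0,0]],
    [[0,0,-20],[0,0,0]],
    [[40,0,0],[0,0,0]],
    [[40,0,0],[0,0,0]],
    [[40,0,0],[0,0,0]],
    [[40,0,0],[0,0,0]],
    [[40,0,0],[0,0,0]],
    [[0,0,0],[0,0,0]],
  ],
)

```text
t: 9.37
tool_pos: [0.4793, -0.0447, 0.41]
orientation: [-2.151, -2.287, -0.003]
force: [-0.3, -0.9, 0.7]
opening: 0.0466
gripper_force: 0.0
```

```bash
python3 - <<'E'
from h import *
p,d=robot.read_camera("side");q,e=robot.read_camera("top");w,_=robot.read_camera("wrist")
np.savez("t2.npz",p=q,d=e)
a=cv2.resize(p[130:290,220:420],(400,300));b=cv2.resize(q[90:270,160:460],(400,300))
c=cv2.resize(w,(400,250));L=cv2.resize(p[130:220,230:330],(400,300),interpolation=cv2.INTER_CUBIC)
c=cv2.copyMakeBorder(c,0,50,0,0,cv2.BORDER_CONSTANT)
cv2.imwrite("pics/t2.png",np.vstack([np.hstack([a,b]),np.hstack([c,L])]))
E
```

```text
(no output)
```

View pics/t2.png

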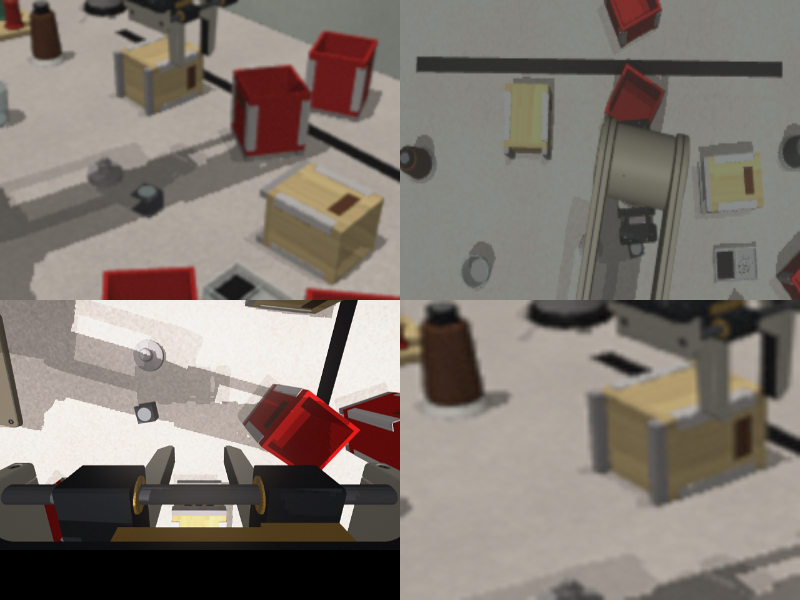

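```bash
python3 - <<'E'
from h import *
c=robot.calibration("wrist");E=c["extrinsics"];R=E[:3,:3]
print("cam pos",-R.T@E[:3,3],"fwd",R[2],"right",R[0],"f",c["fx"],c["cx"],c["cy"],robot.read_state()["q"].round(2))
f=np.load("t2.npz");W=cloud("top",f["d"]);p=f["p"]
H,S,V=cv2.split(cv2.cvtColor(p,cv2.COLOR_BGR2HSV))
k=(W[...,2]>.09)&(W[...,2]<.108);k[:130]=0;k[235:]=0;k[:,:220]=0;k[:,440:]=0
n,l,s,cc=cv2.connectedComponentsWithStats(k.astype(np.uint8))
for i in range(1,n):
    if s[i,4]<300: continue
    v,u=np.nonzero(l==i);r=cv2.minAreaRect((W[v,u,:2]*1000).astype(np.float32))
    print(s[i],cc[i].round(),[np.round(x,1) for x in r],W[v,u,2].mean(), W[v,u,:2].min(0),W[v,u,:2].max(0))
E
```

```text
cam pos [0.47558579 0.0261538  0.39132191] fwd [ 0.0159363  -0.27397065 -0.96160601] right [ 9.98281174e-01  5.86060975e-02 -1.53323959e-04] f 304.89477265769915 318.4047171818007 199.95473643916148 [-0.21 -0.19  1.8  -0.    1.54 -0.27]
[ 238  140   34   43 1313] [254. 160.] [array([616.9, 191.1]), array([102.9, 130.9]), np.float64(88.3)] 0.09945558068603501 [0.55018513 0.13885883] [0.68304838 0.2425903 ]
[ 387  181   46   36 1423] [410. 199.] [array([ 492. , -281.3]), array([102.1, 131.6]), np.float64(3.3)] 0.09953396726417892 [ 0.43987135 -0.34891142] [ 0.54510392 -0.21353935]
```

The right crate is tipped too: its centre is at (492,-281) mm, it is 100 mm high and measures 102x131 mm. The left crate lies at (617,191) mm and its underside (630,455 in the montage) is plain. I'll tilt the wrist to look squarely at the right crate's underside.

>>> apply_moves(
  series=[
    [[0,0,0],[0,-0.12,0]],
    [[0,0,0],[0,-0.12,0]],
    [[0,0,0],[0,-0.12,0]],
    [[0,0,0],[0,-0.12,0]],
    [[0,0,0],[0,0,0]],
    [[0,0,0],[0,0,0]],
  ],
)

```text
t: 10.02
tool_pos: [0.4799, -0.0508, 0.4094]
orientation: [1.896, 2.006, -0.463]
force: [0.3, 0.2, -0.3]
opening: 0.0463
gripper_force: 0.0
```

```bash
python3 - <<'E'
from h import *
w,_=robot.read_camera("wrist")
cv2.imwrite("pics/w3.png",w)
E
```

```text
(no output)
```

View pics/w3.png

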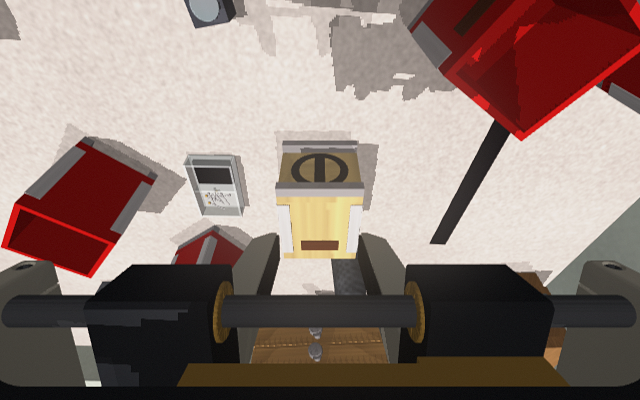

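The picture shows the ring with its bar at (320,168), on the underside of the right-hand crate, so that is the stamped one. The pin box at (215,180) is clear. Next I'll straighten the tool, turn it square to push forward, and go behind the crate.

>>> apply_moves(
  series=[
    [[0,0,0],[0,0.12,0]],
    [[0,0,0],[0,0.12,0]],
    [[0,0,0],[0,0.12,0]],
    [[0,0,0],[0,0.12,0]],
    [[0,0,0],[0,0,0.12]],
    [[0,0,0],[0,0,0.12]],
    [[0,0,0],[0,0,0.12]],
    [[0,0,0],[0,0,0.12]],
    [[0,0,0],[0,0,0.12]],
    [[0,0,0],[0,0,0.12]],
    [[0,0,0],[0,0,0.12]],
    [[0,0,0],[0,0,0.12]],
  ],
)

```text
t: 11.07
tool_pos: [0.4801, -0.0515, 0.4107]
orientation: [-2.97, -1.016, -0.004]
force: [-0.0, -0.5, -0.2]
opening: 0.0463
gripper_force: 0.0
```

>>> apply_moves(
  series=[
    [[0,0,0],[0,0,0.12]],
    [[0,0,0],[0,0,0.12]],
    [[0,0,0],[0,0,0.12]],
    [[0,0,0],[0,0,0.12]],
    [[0,0,0],[0,0,0.12]],
    [[-15,33,0],[0,0,0]],
    [[-15,33,0],[0,0,0]],
    [[-15,33,0],[0,0,0]],
    [[-15,33,0],[0,0,0]],
    [[-15,33,0],[0,0,0]],
    [[-15,33,0],[0,0,0]],
    [[0,0,0],[0,0,0]],
  ],
)

```text
t: 12.07
tool_pos: [0.4009, -0.2596, 0.4107]
orientation: [-3.14, -0.095, -0.003]
force: [0.1, 0.5, -1.0]
opening: 0.0467
gripper_force: 0.0
```

>>> apply_moves(
  series=[
    [[0,-5,25],[0,0,0]],
    [[0,0,25],[0,0,0]],
    [[0,0,25],[0,0,0]],
    [[0,0,25],[0,0,0]],
    [[0,0,25],[0,0,0]],
    [[0,0,20],[0,0,0]],
    [[0,0,20],[0,0,0]],
    [[0,0,14],[0,0,0]],
    [[0,0,0],[0,0,0]],
    [[0,0,0],[0,0,0]],
  ],
)

```text
t: 12.9
tool_pos: [0.4026, -0.2494, 0.2309]
orientation: [-3.137, -0.102, -0.0]
force: [0.7, -0.2, -0.0]
opening: 0.0465
gripper_force: 0.0
```

>>> apply_moves(
  series=[
    [[8,0,0],[0,0,0]],
    [[8,0,0],[0,0,0]],
    [[6,0,0],[0,0,0]],
    [[4,0,0],[0,0,0]],
    [[3,0,0],[0,0,0]],
    [[3,0,0],[0,0,0]],
    [[3,0,0],[0,0,0]],
    [[0,0,0],[0,0,0]],
  ],
)

```text
t: 13.57
tool_pos: [0.4383, -0.2467, 0.2312]
orientation: [-3.14, -0.105, -0.0]
force: [0.4, 0.5, -0.3]
opening: 0.0464
gripper_force: 0.0
```

>>> apply_moves(
  series=[
    [[4,0,0],[0,0,0]],
    [[6,0,0],[0,0,0]],
    [[9,0,0],[0,0,0]],
    [[9,0,0],[0,0,0]],
    [[9,0,0],[0,0,0]],
    [[9,0,0],[0,0,0]],
    [[9,0,0],[0,0,0]],
    [[9,0,0],[0,0,0]],
    [[9,0,0],[0,0,0]],
    [[9,0,0],[0,0,0]],
    [[9,0,0],[0,0,0]],
    [[9,0,0],[0,0,0]],
  ],
)

```text
t: 14.57
tool_pos: [0.5386, -0.24, 0.231]
orientation: [-3.14, -0.105, 0.0]
force: [-2.0, 0.0, -0.0]
opening: 0.0462
gripper_force: 1.0
```

>>> apply_moves(
  series=[
    [[9,0,0],[0,0,0]],
    [[9,0,0],[0,0,0]],
    [[9,0,0],[0,0,0]],
    [[9,0,0],[0,0,0]],
    [[9,0,0],[0,0,0]],
    [[9,0,0],[0,0,0]],
    [[9,0,0],[0,0,0]],
    [[9,0,0],[0,0,0]],
    [[9,0,0],[0,0,0]],
    [[6,0,0],[0,0,0]],
    [[4,0,0],[0,0,0]],
    [[0,0,0],[0,0,0]],
  ],
)

```text
t: 15.57
tool_pos: [0.6294, -0.2339, 0.2313]
orientation: [3.14, 0.105, 0.002]
force: [-0.7, -0.5, 0.5]
opening: 0.0464
gripper_force: 0.0
```

```bash
cat > m.py <<'E'
from h import *
q,e=robot.read_camera("top");W=cloud("top",e)
k=(W[...,2]>.09)&(W[...,2]<.108);k[:90]=0;k[235:]=0;k[:,:220]=0;k[:,440:]=0
n,l,s,cc=cv2.connectedComponentsWithStats(k.astype(np.uint8))
for i in range(1,n):
    if s[i,4]<200: continue
    v,u=np.nonzero(l==i);r=cv2.minAreaRect((W[v,u,:2]*1000).astype(np.float32))
    print(s[i],[np.round(x,1) for x in r],W[v,u,:2].min(0),W[v,u,:2].max(0))
V=q.max(2);t=[]   # tape edges: dark columns, left and right of the crate
for u in list(range(180,310))+list(range(420,442)):
    r=[x for x in range(115,145) if V[x,u]<75 and abs(W[x,u,2])<.012]
    if 6<=len(r)<=13: t.append(world("top",(u,np.mean(r)),0)[:2])
t=np.array(t);f=np.polyfit(t[:,1],t[:,0],1);print("tape x=%.4f+%.4f*y"%(f[1],f[0]),len(t),"at -.27:",np.polyval(f,-.27), "res",np.std(t[:,0]-np.polyval(f,t[:,1])))
p,_=robot.read_camera("side")
cv2.imwrite("pics/m_%.1f.png"%robot.read_state()["t"],np.vstack([q[80:280,150:490],p[120:320,160:500]]))
print(robot.read_state()["t"])
E
python3 m.py; ls pics
```

```text
[ 238  140   34   43 1317] [array([616.7, 191. ]), array([102.6, 130.3]), np.float64(88.1)] [0.55003272 0.13870024] [0.68303628 0.2424726 ]
tape x=0.7311+0.0298*y 130 at -.27: 0.7230933719632064 res 0.0005114678302010132
15.6667
crop0.png
m_15.7.png
side0.png
t1.png
t2.png
top0.png
w3.png
```

View pics/m_15.7.png

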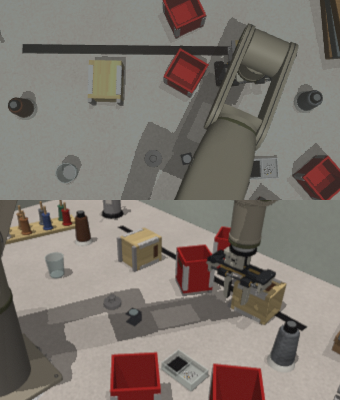

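The stamped crate slides ahead of the fingers, with its far edge at the tape, but the arm hides it in the top view. I'll push a bit further, then back off to measure.

>>> apply_moves(
  series=[
    [[5,0,0],[0,0,0]],
    [[7,0,0],[0,0,0]],
    [[7,0,0],[0,0,0]],
    [[4,0,0],[0,0,0]],
    [[2,0,0],[0,0,0]],
    [[0,0,0],[0,0,0]],
    [[0,0,0],[0,0,0]],
  ],
)

```text
t: 16.25
tool_pos: [0.6537, -0.2323, 0.2311]
orientation: [3.14, 0.105, 0.001]
force: [-0.5, 0.5, -0.8]
opening: 0.0466
gripper_force: 0.0
```

>>> apply_moves(
  series=[
    [[-20,0,0],[0,0,0]],
    [[-30,0,0],[0,0,0]],
    [[-30,0,0],[0,0,0]],
    [[-30,0,0],[0,0,0]],
    [[-30,0,0],[0,0,0]],
    [[-30,0,-20],[0,0,0]],
    [[-30,0,-20],[0,0,0]],
    [[-10,0,-20],[0,0,0]],
    [[0,0,-20],[0,0,0]],
    [[0,0,0],[0,0,0]],
  ],
)

```text
t: 17.08
tool_pos: [0.4444, -0.2473, 0.3161]
orientation: [3.135, 0.103, 0.01]
force: [0.6, -0.1, 0.4]
opening: 0.0463
gripper_force: 0.0
```

```bash
python3 m.py
```

```text
[ 380  109   46   37 1403] [array([ 714.4, -266. ]), array([104.3, 131.2]), np.float64(3.6)] [ 0.65960238 -0.33406783] [ 0.76781631 -0.19751891]
[ 238  140   34   43 1311] [array([616.9, 190.9]), array([102.9, 130.3]), np.float64(88.4)] [0.55051016 0.13872591] [0.68312914 0.24172827]
tape x=0.7312+0.0296*y 147 at -.27: 0.7231964611395216 res 0.0005532953822852385
17.1833
```

>>> apply_moves(
  series=[
    [[10,0,20],[0,0,0]],
    [[20,0,20],[0,0,0]],
    [[20,0,20],[0,0,0]],
    [[20,0,20],[0,0,0]],
    [[30,0,5],[0,0,0]],
    [[30,0,0],[0,0,0]],
    [[30,0,0],[0,0,0]],
    [[20,0,0],[0,0,0]],
    [[15,0,0],[0,0,0]],
    [[5,0,0],[0,0,0]],
    [[0,0,0],[0,0,0]],
    [[0,0,0],[0,0,0]],
  ],
)

```text
t: 18.18
tool_pos: [0.6427, -0.2327, 0.2245]
orientation: [-3.139, -0.105, 0.004]
force: [0.0, -0.7, 0.0]
opening: 0.0467
gripper_force: 0.0
```

>>> apply_moves(
  series=[
    [[4,0,-3],[0,0,0]],
    [[4,0,-3],[0,0,0]],
    [[4,0,0],[0,0,0]],
    [[3,0,0],[0,0,0]],
    [[3,0,0],[0,0,0]],
    [[2,0,0],[0,0,0]],
    [[0,0,0],[0,0,0]],
    [[0,0,0],[0,0,0]],
  ],
)

```text
t: 18.85
tool_pos: [0.6636, -0.2317, 0.232]
orientation: [-3.14, -0.105, -0.001]
force: [0.1, 0.3, 0.7]
opening: 0.0464
gripper_force: 0.0
```

>>> apply_moves(
  series=[
    [[-20,0,0],[0,0,0]],
    [[-30,0,0],[0,0,0]],
    [[-30,0,0],[0,0,0]],
    [[-30,0,0],[0,0,0]],
    [[-30,0,0],[0,0,0]],
    [[-30,0,-20],[0,0,0]],
    [[-30,0,-20],[0,0,0]],
    [[-20,0,-20],[0,0,0]],
    [[0,0,-30],[0,0,0]],
    [[0,0,-30],[0,0,0]],
    [[0,0,0],[0,0,0]],
  ],
)

```text
t: 19.77
tool_pos: [0.4451, -0.2473, 0.3592]
orientation: [3.134, 0.104, 0.014]
force: [1.2, -0.6, 0.6]
opening: 0.0464
gripper_force: 0.0
```

```bash
python3 m.py; ls pics
```

```text
[ 380  106   45   36 1400] [array([ 723.8, -265.2]), array([103.3, 131.1]), np.float64(3.5)] [ 0.67017507 -0.33173842] [ 0.7784186  -0.19761912]
[ 238  140   34   43 1312] [array([617.2, 190.9]), array([102.5, 130.8]), np.float64(88.3)] [0.55069408 0.13883369] [0.68290669 0.24244003]
tape x=0.7312+0.0294*y 147 at -.27: 0.7232578640023692 res 0.0005541909093877306
19.8667
crop0.png
m_15.7.png
m_17.2.png
m_19.9.png
side0.png
t1.png
t2.png
top0.png
w3.png
```

View pics/m_19.9.png

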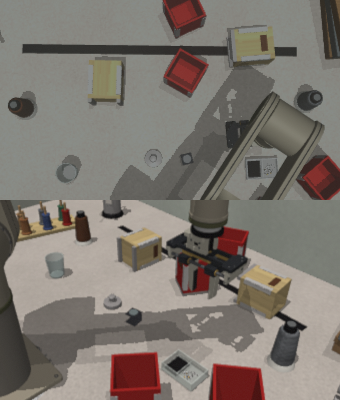

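The stamped crate lies on its side over the tape, at (252,45) in the upper half. Its middle is at x = 723.8 mm and the tape's centre there is at 723.3 mm. The other crate is on its side off the tape, and the bystanders are where they were. Handing in.

```bash
python3 -c "
from plant import robot
print(robot.close_job())"
```

```text
the job is handed in; nothing more can be done
None
```

Job handed in: both crates were tipped onto their sides, and the stamped right-hand one lies centred over the tape to within about 1 mm by the top camera; everything else looked undisturbed.

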